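Shift the printing press into third

TASK

Put the tabletop printing press into third gear: push the black ball-topped gear lever along its H-shaped gate, out of the left leg into the crossbar, across to the right leg, then forward (away from the robot) fully home in the far right slot. Only push the ball or stick with the fingertips or the outside of the fingers: do not take it between the fingers. Leave the mug, tin, pan and wax block where they are, and finish with the lever left in third and the hand clear.

Things in the scene. Friction and masses are not known exactly. Their poses are not given: they have to be found in the camera images.
- press: Green press, fixed to the table, yaw up to 20 degrees either way; origin on the table below the gate's centre, x forward (away from the robot), y left. The lever's gearbox, 150 (x) x 170 (y) x 86 mm, is centred on it; the press frame joined to its left begins 75 mm left of the gearbox's centre line with a low axle, its side frames at 130 mm, at most 190 mm above the table.
- gate (a point): Centre of the gate, on the plate's top face, 90 mm above the table; x forward, y left, z up. A 58 x 58 mm opening; two tongues, 30 mm wide in y, reach in from its forward and near sides to 8.5 mm from the centre, leaving a 17 mm wide left-right crossbar and two 14 mm wide forward-back legs centred 22 mm left and right. Slots: 1 left forward, 2 left back, 3 right forward, 4 right back.
- knob (a point): Centre of the lever's black ball, 40 mm in diameter, on a steel stick 10 mm thick. The lever tilts about a pivot on the gate's centre line, 80 mm below the gate plate's top face; the ball's centre is 165 mm from the pivot: 175 mm above the table with the lever upright, about 160 mm in a slot's end, and it swings up to 47 mm each way.
- across (a joint): Sideways tilt of the lever, rad: positive leans right (gate -y), negative left; stops at -0.29 and +0.29. In the legs its size is 0.25 to 0.29; it can change legs only along the crossbar. Starts in the left leg. Stiff by friction: about 2 to 4 N at the ball moves it, and it stays where it is left (no spring).
- shift (a joint): Forward-back tilt, rad: positive leans forward (gate +x); stops at -0.29 and +0.29; same friction. 0 is mid crossbar, whose play is about 0.035 either way. Starts anywhere along the left leg. Ball centre from the pivot, in gate axes: 165 mm x (sin(shift), -sin(across)cos(shift), cos(across)cos(shift)).
- mug: Loose brown mug, 80 mm wide, 95 mm tall, handle to its +y; origin under its centre. On the table right of the gearbox. Leave alone.
- tin: Loose closed tin, 64 mm wide, 85 mm tall; origin under its centre. On the table right of the gearbox. Leave alone.
- pan: Loose open aluminium pan, 150 x 80 x 45 mm; origin under its centre. On the table beyond the gearbox. Leave alone.
- wax: Loose wax block, 60 x 30 x 25 mm; origin under its centre, lying on the press's bed, left of the gearbox, 78 mm above the table. Leave alone.

How it is judged:
By the outcome, as a careful person would: the job done as asked, in the order asked, and still so for the second after the job is handed in, with the robot touching nothing.
It also fails if it takes over 61 s, if anything falls off the work surface, if the arm or the gripper's body presses on something with over 40 N, if the wrist force passes 120 N, or if a joint passes its speed limit or range.

ROBOT

A 6-joint arm with a two-finger parallel gripper is mounted at the origin on the work surface. World frame = base frame: x ahead of the robot, y to its left, z up, the work surface at z = 0. Lengths are in m, angles in rad, forces in N, time in s.
With the tool pointing down it reaches from about 0.3 to 1 m from the base axis. Payload 5.1 kg.
Tool frame: the origin (TCP) lies at the very end of the fingers, on their centre line; the grasp point (between the pads) lies 19 mm behind it (robot.tcp_to_grasp is the distance from the TCP to the grasp point, in m); z points along the fingers, y is the line along which they close (so a half turn about z gives the same grasp; the last joint's range is limited). The gripper opens to 95 mm and grips with 3 to 60 N. Pads are 20 mm wide; open, the fingers measure 119 mm over their backs; the gripper's body (75 mm by 180 mm) begins 59 mm behind the grasp point.
Start: joints at [1.094, 0.124, 1.65, -0, 1.367, -0.083], TCP at [0.249, 0.6, 0.215] pointing down, gripper open.
Joint ranges: [-2.61, 2.61], [-1.02, 2.33], [0.03, 2.71], [-1.35, 4.49], [0.32, 2.68], [-2.91, 2.91]. Speed limits (rad/s): [2.57, 2.57, 3.14, 3.14, 3.14, 3.14].

INTERFACE

Orientations are given as a rotation vector (axis times angle).
In Python, from workcell import robot gives the robot as it stands.
- The arm moves only by the tool carry_out, never from a script. Its argument "deltas" is a list of rows, each an object with "offset": the shift along the tool's x, y, z in m, a list of three; "dr": the turn, a rotation vector about the tool's x, y, z in degrees, a list of three; "grip": the gripper's target within -1 to 1 (shut at 1, half-way at 0, fully open at -1). In form: [{"offset": [x, y, z], "dr": [ax, ay, az], "grip": grip}, ...]. A call has 1 to 5 rows; each row shifts and turns the commanded pose from where the row before left it, along the tool's axes as they then stand; what a row does not reach is not made up. A row lasts 1/10 s, in which the tool goes at most 50 mm and 8.59 degrees, less where a joint would pass 70% of its speed; a pose out of reach is approached as far as the arm can. A call is refused whole if a number of a shift passes 0.05 or a number of a turn 8.59, either way. A call with a gripper value outside its range is refused whole. The fingers move at their own pace and stop on an object; the grip force is fixed at half the most. Time passes only in rows, so rows that do not move let the fingers close. It gives the time, the measured TCP pose, the force, the opening and the grip force at its end, in the units of the state.
- robot.observe(): the state, without advancing time (a new reading comes with each control period).
- robot.grab_frame(name): name is "scene" or "side" or "wrist"; returns a dict with "color" (384x512x3 uint8, red, green, blue), "z_map" (384x512 float32, m along the optical axis (not along the pixel's ray), 0 where there is no reading), "fx", "fy", "cx", "cy" (pixels), "position" and "attitude" of the camera in the world. Camera axes: x right, y down, z forward; pixel columns grow to the right and rows downward; lengths in m; the calibration is good to about 2 mm. A picture is of the moment at which its call begins.
- robot.sign_off(): hands the job in; it is judged then, once.
The state is a dict: "clock": time; "q": joint angles; "joint_velocities": joint speeds; "joint_efforts": joint torques, N m; "tcp_pos": TCP position; "eef_rot": TCP orientation; "ft_force": force on the tool from outside, world axes, zero at the start; "torque": the same for the moment, N m; "opening": finger opening in m; "finger_force": force on a finger pad.
Only numpy, scipy, OpenCV 4.12 (cv2) and the standard library are available. Lean on these libraries where they do the work, as an engineer would, in place of code of your own. Each camera call takes 0.05 s, during which the arm holds its last target. There are 200 camera calls.

## Working session

There is one attempt and no reset: what is moved stays moved. The work goes in short steps, Python scripts to look and compute and a tool call to move; the robot and the scene stay as the last step left them, time stands still between calls to the robot, and variables do not carry over. Pictures are saved under pics/ and viewed, at most 10 in all, crops included, and the job is handed in when it is done.

Besides the shell and the picture viewer there is one more tool, called after "Emit:" by a JSON object that holds its "method" and its "body", one argument or row to a line. carry_out: Moves the arm, as the interface text tells. Its arguments: {"type":"object","properties":{"deltas":{"type":"array","items":{"type":"object","properties":{"offset":{"type":"array","items":{"type":"number"}},"dr":{"type":"array","items":{"type":"number"}},"grip":{"type":"number"}}}}},"required":["deltas"]}

```bash
mkdir -p pics; cat > h.py <<'E'
import numpy as np,cv2
from scipy.spatial.transform import Rotation as R
from workcell import robot
def att(f):
    a=np.array(f["attitude"],float)
    return a if a.shape==(3,3) else (R.from_rotvec(a).as_matrix() if a.size==3 else R.from_quat(a).as_matrix())
def pts(f):
    z=f["z_map"];v,u=np.indices(z.shape)
    c=np.stack([(u-f["cx"])/f["fx"]*z,(v-f["cy"])/f["fy"]*z,z],-1)
    return c@att(f).T+np.array(f["position"])
def save(f,n): cv2.imwrite("pics/"+n+".png",f["color"][:,:,::-1])
E
python3 - <<'E'
from h import *
for n in("scene","side"):
    f=robot.grab_frame(n);save(f,n+"0");print(n,f["position"],f["attitude"],f["fx"])
s=robot.observe();print(s)
E
```

```text
scene [0.83630152 0.44032427 0.95434324] [-0.66474421 -2.79287592  0.88433368] 416.6553961251991
side [ 0.08910601 -0.64092531  0.69043568] [-2.07392525  0.78685591 -0.37806723] 352.45948258732824
{'clock': 0.1, 'q': array([ 1.09439076e+00,  1.24439435e-01,  1.65150834e+00, -3.88982533e-05,
        1.36746365e+00, -8.26167390e-02]), 'joint_velocities': array([ 0.00029047, -0.00025575, -0.00202383, -0.00033506,  0.00076356,
        0.00118767]), 'joint_efforts': array([ 4.77347476e-04, -4.18879688e+01, -3.61097324e+01,  7.76282419e-02,
        4.61751991e-02, -8.87568103e-05]), 'tcp_pos': array([0.24918821, 0.59973168, 0.21352744]), 'eef_rot': array([-6.14469725e-01, -3.08043848e+00,  2.76213654e-03]), 'ft_force': array([0.07913015, 0.86992641, 0.75512187]), 'torque': array([ 0.0243804 , -0.0072199 , -0.03072731]), 'finger_force': 0.0, 'opening': 0.09516941522986101}
```

View pics/scene0.png

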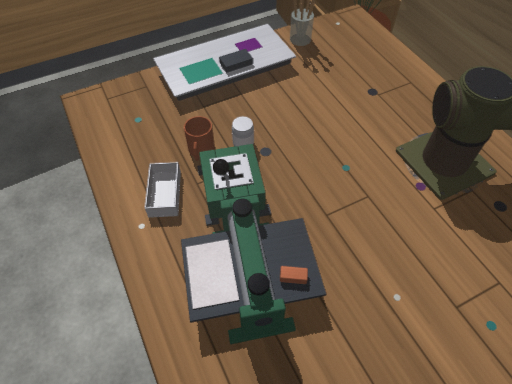

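View pics/side0.png

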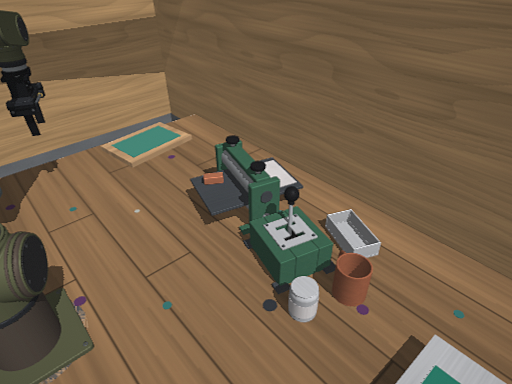

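The scene picture shows the gate plate at about (232,171) with the ball at (221,167). The mug is at (199,135), the tin at (243,130) and the pan at (163,190). In the side picture the ball is at (292,194) and the plate at (290,232). Next I'll measure the plate, ball, mug and tin.

```bash
cat >> h.py <<'E'
from scipy.optimize import least_squares
def ball(f,c0,zmin=.13):
    P=pts(f);c=f["color"].astype(int)
    m=(c.max(-1)<60)&(P[...,2]>zmin)&(P[...,2]<.2)&(np.hypot(P[...,0]-c0[0],P[...,1]-c0[1])<.085)&(f["z_map"]>0)
    n,l,st,_=cv2.connectedComponentsWithStats(m.astype(np.uint8))
    if n<2:return None,0
    q=P[l==1+st[1:,4].argmax()]
    r=least_squares(lambda x:np.linalg.norm(q-x,axis=1)-.02,q.mean(0)-[0,0,.01],loss="soft_l1",f_scale=.002)
    return r.x,len(q)
E
python3 - <<'E'
from h import *
for n in("scene","side"):
    f=robot.grab_frame(n);P=pts(f);c=f["color"].astype(int);hsv=cv2.cvtColor(f["color"],cv2.COLOR_RGB2HSV)
    m=(c.min(-1)>150)&(abs(P[...,2]-.09)<.008)
    nn,l,st,ce=cv2.connectedComponentsWithStats(cv2.morphologyEx(m.astype(np.uint8),cv2.MORPH_CLOSE,np.ones((5,5))))
    for k in range(1,nn):
        if st[k,4]<150: continue
        q=P[(l==k)&m];print(n,"white",ce[k],len(q),q.mean(0),np.array(cv2.minAreaRect((q[:,:2]*1000).astype(np.float32)),dtype=object))
    # dark green gearbox top
    g=(hsv[...,0]>60)&(hsv[...,0]<90)&(hsv[...,1]>90)&(abs(P[...,2]-.086)<.006)
    q=P[g];print("green",len(q),q.mean(0),cv2.minAreaRect((q[:,:2]*1000).astype(np.float32)))
    v,u=(171,232) if n=="scene" else (232,290)
    c0=P[v,u,:2];print("ball",ball(f,c0))
    for nm,(u,v) in dict(scene=dict(mug=(199,135),tin=(243,125),pan=(163,190)),side=dict(mug=(352,270),tin=(303,290)))[n].items():
        print(nm,P[v,u])
    # tall objects right of gearbox
E
```

```text
scene white [242.24122807 123.37719298] 221 [ 0.49471139 -0.33086169  0.08528115] [(494.1194152832031, -330.5631408691406)
 (55.90182113647461, 54.73017883300781) 65.37765502929688]
scene white [233.65954606 171.10280374] 631 [ 0.59059312 -0.18268869  0.09005011] [(596.855224609375, -188.2299346923828)
 (101.48609924316406, 99.41178131103516) 74.63233947753906]
scene white [210.89268489 274.40635048] 678 [0.75583087 0.05450271 0.08296346] [(754.7528686523438, 48.830848693847656)
 (149.2232666015625, 99.16694641113281) 74.7362060546875]
green 1443 [ 0.60488559 -0.16564833  0.08604887] ((640.659912109375, -31.21875), (494.78765869140625, 145.785400390625), 74.55725860595703)
ball (array([ 0.63507289, -0.15237242,  0.16633085]), 80)
mug [ 0.60594254 -0.40654948  0.01769171]
tin [ 0.49599502 -0.32346693  0.086255  ]
pan [ 0.77036665 -0.27287054  0.00371516]
side white [289.74112735 231.44050104] 774 [ 0.5913181  -0.19345935  0.08892657] [(595.5263061523438, -188.9108123779297)
 (102.69212341308594, 99.85491180419922) 74.66421508789062]
side white [304.73593074 286.65367965] 450 [ 0.49314034 -0.33284417  0.0839241 ] [(493.9433898925781, -332.1934814453125)
 (57.11491775512695, 56.5002326965332) 11.37353229522705]
green 1517 [ 0.58415427 -0.19189616  0.08465475] ((635.941162109375, -36.5113525390625), (487.27099609375, 146.52268981933594), 74.54431915283203)
ball (array([ 0.6357348 , -0.15301195,  0.16456515]), 201)
mug [ 0.64728059 -0.35122731  0.03646683]
tin [ 0.48168014 -0.33815658  0.08700321]
```

```bash
cat >> h.py <<'E'
YAW=np.radians(-15.4);G=np.array([.596,-.1887,0]);RG=R.from_euler("z",YAW).as_matrix()
def gate(p): return (np.asarray(p)-G)@RG
def need(*tg):
    s=robot.observe();T=R.from_rotvec(s["eef_rot"]).as_matrix()
    print("t",s["clock"],"tcp gate mm",(gate(s["tcp_pos"])*1000).round(1),"F gate",(np.array(s["ft_force"])@RG).round(1),"grip",round(s["opening"],3))
    D=RG@np.diag([-1,1,-1.]);print("turn deg",np.degrees(R.from_matrix(T.T@D).as_rotvec()).round(2))
    p=s["tcp_pos"]
    for t in tg:
        w=G+RG@np.array(t);print(t,"tool mm",((T.T@(w-p))*1000).round(1));p=w
E
python3 - <<'E'
from h import *
need((.085,.045,.27),(.085,.045,.14))
f=robot.grab_frame("side");g=gate(pts(f))
for a in range(60,140,10):
    m=(abs(g[...,0])<.05)&(abs(g[...,1]*1000-a-5)<5)&(f["z_map"]>0);print(a,g[m][:,2].max().round(3))
E
```

```text
t 0.2 tcp gate mm [-543.7  668.2  213.9] F gate [ 0.5  0.3 -0.4] grip 0.095
turn deg [-0.07 -0.01 -7.16]
(0.085, 0.045, 0.27) tool mm [-701.5 -540.   -55.5]
(0.085, 0.045, 0.14) tool mm [ -0.    0.2 130. ]
60 0.088
70 0.088
80 0.086Traceback (most recent call last):
  File "<stdin>", line 5, in <module>
    return umr_maximum(a, axis, None, out, keepdims, initial, where)
ValueError: zero-size array to reduction operation maximum which has no identity
```

Emit:
{"method": "carry_out", "body": {
  "deltas": [
    {"offset": [0,0,-0.04],"dr": [0,0,-3.6],"grip": 1},
    {"offset": [0,0,-0.04],"dr": [0,0,-3.6],"grip": 1},
    {"offset": [0,0,0],"dr": [0,0,0],"grip": 1}
  ]
}}

```text
clock: 0.55
tcp_pos: [0.2506, 0.6027, 0.3027]
eef_rot: [0.418, 3.11, 0.018]
ft_force: [0.6, 1.2, 0.7]
opening: 0.0763
finger_force: 0.0
```

```bash
python3 -c "
from h import *
need((.085,.045,.28),(.085,.045,.14))"
```

```text
t 0.55 tcp gate mm [-543.1  671.3  302.7] F gate [0.3 1.3 0.7] grip 0.076
turn deg [0.68 0.14 0.08]
(0.085, 0.045, 0.28) tool mm [-627.2 -627.4   16.8]
(0.085, 0.045, 0.14) tool mm [  0.3  -1.7 140. ]
```

Emit:
{"method": "carry_out", "body": {
  "deltas": [
    {"offset": [-0.033,-0.033,0],"dr": [0,0,0],"grip": 1},
    {"offset": [-0.033,-0.033,0],"dr": [0,0,0],"grip": 1},
    {"offset": [-0.033,-0.033,0],"dr": [0,0,0],"grip": 1},
    {"offset": [-0.033,-0.033,0],"dr": [0,0,0],"grip": 1},
    {"offset": [-0.033,-0.033,0],"dr": [0,0,0],"grip": 1}
  ]
}}

```text
clock: 1.05
tcp_pos: [0.3652, 0.3957, 0.294]
eef_rot: [-0.42, -3.113, 0.001]
ft_force: [0.8, 0.3, 1.0]
opening: 0.0366
finger_force: 0.0
```

Emit:
{"method": "carry_out", "body": {
  "deltas": [
    {"offset": [-0.033,-0.033,0],"dr": [0,0,0],"grip": 1},
    {"offset": [-0.033,-0.033,0],"dr": [0,0,0],"grip": 1},
    {"offset": [-0.033,-0.033,0],"dr": [0,0,0],"grip": 1},
    {"offset": [-0.033,-0.033,0],"dr": [0,0,0],"grip": 1},
    {"offset": [-0.033,-0.033,0],"dr": [0,0,0],"grip": 1}
  ]
}}

```text
clock: 1.55
tcp_pos: [0.4806, 0.1928, 0.2942]
eef_rot: [-0.421, -3.113, -0.0]
ft_force: [0.5, 0.8, -0.5]
opening: 0.0011
finger_force: 0.0
```

Emit:
{"method": "carry_out", "body": {
  "deltas": [
    {"offset": [-0.033,-0.033,0],"dr": [0,0,0],"grip": 1},
    {"offset": [-0.033,-0.033,0],"dr": [0,0,0],"grip": 1},
    {"offset": [-0.033,-0.033,0],"dr": [0,0,0],"grip": 1},
    {"offset": [-0.033,-0.033,0],"dr": [0,0,0],"grip": 1},
    {"offset": [-0.033,-0.033,0],"dr": [0,0,0],"grip": 1}
  ]
}}

```text
clock: 2.05
tcp_pos: [0.5961, -0.0101, 0.2941]
eef_rot: [-0.421, -3.113, -0.0]
ft_force: [0.4, 0.6, 0.9]
opening: 0.0008
finger_force: 0.0
```

Emit:
{"method": "carry_out", "body": {
  "deltas": [
    {"offset": [-0.033,-0.033,0],"dr": [0,0,0],"grip": 1},
    {"offset": [-0.033,-0.033,0],"dr": [0,0,0],"grip": 1},
    {"offset": [-0.033,-0.033,0],"dr": [0,0,0],"grip": 1},
    {"offset": [-0.033,-0.033,0],"dr": [0,0,0],"grip": 1},
    {"offset": [0,0,0],"dr": [0,0,0],"grip": 1}
  ]
}}

```text
clock: 2.55
tcp_pos: [0.6888, -0.1754, 0.2917]
eef_rot: [-0.428, -3.11, 0.001]
ft_force: [0.8, 0.2, -0.2]
opening: -0.0
finger_force: 0.0
```

```bash
python3 -c "
from h import *
need((.085,.045,.28),(.085,.045,.14))
f=robot.grab_frame('side');print(gate(ball(f,G[:2])[0]))"
```

```text
t 2.55 tcp gate mm [ 85.9  37.5 291.7] F gate [ 0.7  0.4 -0.2] grip -0.0
turn deg [-0.07 -0.14 -0.27]
(0.085, 0.045, 0.28) tool mm [ 0.9  7.5 11.7]
(0.085, 0.045, 0.14) tool mm [ -0.3   0.2 140. ]
[0.02870973 0.0448687  0.1644224 ]
```

Emit:
{"method": "carry_out", "body": {
  "deltas": [
    {"offset": [0,0.0075,0.04],"dr": [0,0,0],"grip": 1},
    {"offset": [0,0,0.04],"dr": [0,0,0],"grip": 1},
    {"offset": [0,0,0.04],"dr": [0,0,0],"grip": 1},
    {"offset": [0,0,0.03],"dr": [0,0,0],"grip": 1},
    {"offset": [0,0,0],"dr": [0,0,0],"grip": 1}
  ]
}}

```text
clock: 3.1
tcp_pos: [0.6858, -0.1607, 0.1379]
eef_rot: [-0.417, -3.102, -0.004]
ft_force: [-0.6, 0.7, -0.3]
opening: 0.0003
finger_force: 0.0
```

Emit:
{"method": "carry_out", "body": {
  "deltas": [
    {"offset": [0.01,0,0],"dr": [0,0,0],"grip": 1},
    {"offset": [0.01,0,0],"dr": [0,0,0],"grip": 1},
    {"offset": [0.008,0,0],"dr": [0,0,0],"grip": 1},
    {"offset": [0.007,0,0],"dr": [0,0,0],"grip": 1},
    {"offset": [0,0,0],"dr": [0,0,0],"grip": 1}
  ]
}}

```text
clock: 3.6
tcp_pos: [0.6567, -0.1541, 0.1473]
eef_rot: [0.419, 3.109, -0.001]
ft_force: [1.6, -0.3, 1.8]
opening: 0.0002
finger_force: 1.0
```

```bash
python3 -c "
from h import *
need((.030,.045,.14))
for n in('side','scene'):
  b,k=ball(robot.grab_frame(n),G[:2]);print(k,b is not None and gate(b))"
```

```text
t 3.6 tcp gate mm [ 49.3  49.4 147.3] F gate [1.6 0.1 1.8] grip 0.0
turn deg [-0.01  0.25  0.04]
(0.03, 0.045, 0.14) tool mm [19.3 -4.4  7.2]
344 [0.02508051 0.04415346 0.16891857]
38 [0.02001218 0.04632658 0.16837594]
```

Emit:
{"method": "carry_out", "body": {
  "deltas": [
    {"offset": [0.005,-0.002,0.003],"dr": [0,0,0],"grip": 1},
    {"offset": [0.005,0,0.002],"dr": [0,0,0],"grip": 1},
    {"offset": [0.005,0,0],"dr": [0,0,0],"grip": 1},
    {"offset": [0.003,0,0],"dr": [0,0,0],"grip": 1},
    {"offset": [0,0,0],"dr": [0,0,0],"grip": 1}
  ]
}}

```text
clock: 4.2
tcp_pos: [0.6374, -0.151, 0.1392]
eef_rot: [-0.42, -3.112, -0.0]
ft_force: [1.0, -1.0, 1.1]
opening: 0.0004
finger_force: 0.7
```

```bash
python3 -c "
from h import *
need((.030,.045,.14))
for n in('side','scene'):
  f=robot.grab_frame(n)
  b,k=ball(f,G[:2]);print(k,b is not None and gate(b))
  if n=='side': cv2.imwrite('pics/a.png',cv2.resize(f['color'][140:280,220:370,::-1],None,fx=4,fy=4))"
```

```text
t 4.2 tcp gate mm [ 29.9  47.4 139.2] F gate [ 1.2 -0.7  1.1] grip 0.0
turn deg [-0.01 -0.08  0.04]
(0.03, 0.045, 0.14) tool mm [-0.1 -2.4 -0.8]
362 [0.00561505 0.04323439 0.16804174]
23 [0.00061485 0.04808052 0.16953845]
```

View pics/a.png

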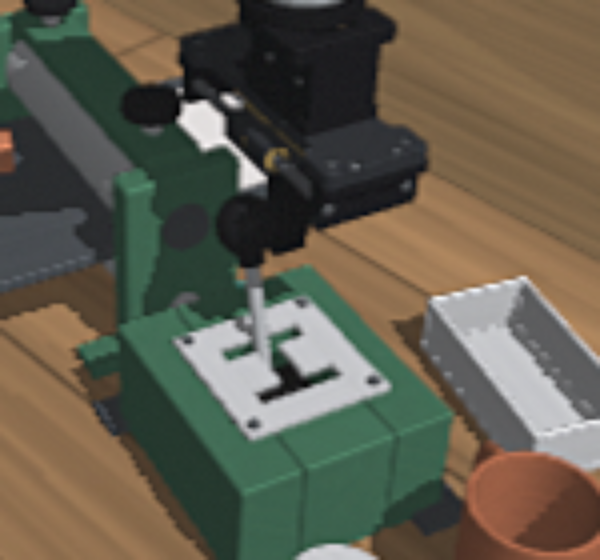

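The crop shows the stick, at (262,350), level with the crossbar, and the finger on the far side of the ball. I'll back off and go round to its left.

Emit:
{"method": "carry_out", "body": {
  "deltas": [
    {"offset": [-0.015,0,0],"dr": [0,0,0],"grip": 1},
    {"offset": [-0.015,0,0],"dr": [0,0,0],"grip": 1},
    {"offset": [0,0.02,0],"dr": [0,0,0],"grip": 1},
    {"offset": [0,0.022,0],"dr": [0,0,0],"grip": 1},
    {"offset": [0,0,0],"dr": [0,0,0],"grip": 1}
  ]
}}

```text
clock: 4.8
tcp_pos: [0.6779, -0.1155, 0.1386]
eef_rot: [-0.415, -3.111, -0.002]
ft_force: [0.4, 1.0, 0.7]
opening: 0.0005
finger_force: 0.0
```

```bash
python3 -c "
from h import *
need((.0,.089,.14))
for n in('side','scene'):
  b,k=ball(robot.grab_frame(n),G[:2]);print(k,b is not None and gate(b))"
```

```text
t 4.8 tcp gate mm [ 59.5  92.3 138.6] F gate [0.2 1.1 0.7] grip 0.0
turn deg [ 0.05 -0.16  0.19]
(0.0, 0.089, 0.14) tool mm [59.6 -3.1 -1.2]
204 [0.00021734 0.04546555 0.16706299]
187 [-0.0004587   0.04540458  0.1687134 ]
```

Emit:
{"method": "carry_out", "body": {
  "deltas": [
    {"offset": [0.02,0,0],"dr": [0,0,0],"grip": 1},
    {"offset": [0.02,0,0],"dr": [0,0,0],"grip": 1},
    {"offset": [0.0195,0,0],"dr": [0,0,0],"grip": 1},
    {"offset": [0,-0.008,0],"dr": [0,0,0],"grip": 1},
    {"offset": [0,0,0],"dr": [0,0,0],"grip": 1}
  ]
}}

```text
clock: 5.4
tcp_pos: [0.6185, -0.1117, 0.1398]
eef_rot: [0.422, 3.113, -0.001]
ft_force: [-0.1, -0.0, 0.5]
opening: 0.0006
finger_force: 0.0
```

Emit:
{"method": "carry_out", "body": {
  "deltas": [
    {"offset": [0,-0.01,0],"dr": [0,0,0],"grip": 1},
    {"offset": [0,-0.01,0],"dr": [0,0,0],"grip": 1},
    {"offset": [0,-0.01,0],"dr": [0,0,0],"grip": 1},
    {"offset": [0,-0.01,0],"dr": [0,0,0],"grip": 1},
    {"offset": [0,-0.005,0],"dr": [0,0,0],"grip": 1}
  ]
}}

```text
clock: 5.9
tcp_pos: [0.6068, -0.1554, 0.1397]
eef_rot: [0.421, 3.113, -0.001]
ft_force: [1.5, 2.6, 2.5]
opening: 0.0002
finger_force: 1.4
```

```bash
python3 -c "
from h import *
need((.0,-.0135,.14))
for n in('side','scene'):
  b,k=ball(robot.grab_frame(n),G[:2]);print(k,b is not None and gate(b))"
```

```text
t 5.9 tcp gate mm [  1.6  35.  139.7] F gate [0.8 2.9 2.5] grip 0.0
turn deg [-0.03  0.02 -0.01]
(0.0, -0.0135, 0.14) tool mm [  1.6 -48.5  -0.2]
240 [-0.00279511  0.00930972  0.17218881]
0 False
```

Emit:
{"method": "carry_out", "body": {
  "deltas": [
    {"offset": [0.001,-0.01,0],"dr": [0,0,0],"grip": 1},
    {"offset": [0,-0.01,0],"dr": [0,0,0],"grip": 1},
    {"offset": [0,-0.01,0],"dr": [0,0,0],"grip": 1},
    {"offset": [0,-0.01,0],"dr": [0,0,0],"grip": 1},
    {"offset": [0,-0.004,0],"dr": [0,0,0],"grip": 1}
  ]
}}

```text
clock: 6.5
tcp_pos: [0.5934, -0.1972, 0.1388]
eef_rot: [-0.421, -3.112, 0.0]
ft_force: [1.5, 2.0, 0.1]
opening: 0.0009
finger_force: 0.9
```

Emit:
{"method": "carry_out", "body": {
  "deltas": [
    {"offset": [0,-0.003,0],"dr": [0,0,0],"grip": 1},
    {"offset": [0,0,0],"dr": [0,0,0],"grip": 1}
  ]
}}

```text
clock: 6.7
tcp_pos: [0.5928, -0.1994, 0.1389]
eef_rot: [-0.42, -3.112, 0.0]
ft_force: [0.3, 1.4, -0.6]
opening: 0.0006
finger_force: 0.4
```

```bash
python3 -c "
from h import *
need((.0,-.0135,.14))
for n in('side','scene'):
  b,k=ball(robot.grab_frame(n),G[:2]);print(k,b is not None and gate(b))"
```

```text
t 6.7 tcp gate mm [ -0.3 -11.1 138.9] F gate [-0.1  1.4 -0.6] grip 0.001
turn deg [-0.02 -0.09  0.01]
(0.0, -0.0135, 0.14) tool mm [-0.2 -2.4 -1.1]
278 [-0.00355641 -0.03580844  0.16830892]
0 False
```

Emit:
{"method": "carry_out", "body": {
  "deltas": [
    {"offset": [0,-0.0025,0],"dr": [0,0,0],"grip": 1},
    {"offset": [0,0,0],"dr": [0,0,0],"grip": 1},
    {"offset": [0,0.02,0],"dr": [0,0,0],"grip": 1},
    {"offset": [0.025,0.005,0],"dr": [0,0,0],"grip": 1},
    {"offset": [0.03,0,0],"dr": [0,0,0],"grip": 1}
  ]
}}

```text
clock: 7.3
tcp_pos: [0.5466, -0.1624, 0.14]
eef_rot: [0.418, 3.113, -0.001]
ft_force: [-0.0, 0.2, -0.4]
opening: 0.0
finger_force: 0.0
```

```bash
python3 -c "
from h import *
need((-.055,-.045,.14))
for n in('side','scene'):
  b,k=ball(robot.grab_frame(n),G[:2]);print(k,b is not None and gate(b))"
```

```text
t 7.3 tcp gate mm [-54.6  12.3 140. ] F gate [-0.1  0.2 -0.4] grip 0.0
turn deg [-0.04  0.04  0.12]
(-0.055, -0.045, 0.14) tool mm [  0.5 -57.3   0. ]
199 [ 7.05608310e-05 -4.21263706e-02  1.67804999e-01]
197 [-0.00053636 -0.0415954   0.16884862]
```

The ball sits at -42 mm, only just inside the right leg, so I'll nudge it a further 3 mm right first.

Emit:
{"method": "carry_out", "body": {
  "deltas": [
    {"offset": [-0.03,0,0],"dr": [0,0,0],"grip": 1},
    {"offset": [-0.025,0,0],"dr": [0,0,0],"grip": 1},
    {"offset": [0,-0.02,0],"dr": [0,0,0],"grip": 1},
    {"offset": [0,-0.0095,0],"dr": [0,0,0],"grip": 1},
    {"offset": [0,0,0],"dr": [0,0,0],"grip": 1}
  ]
}}

```text
clock: 7.9
tcp_pos: [0.592, -0.2066, 0.1398]
eef_rot: [0.422, 3.112, 0.0]
ft_force: [0.1, 1.2, -0.4]
opening: 0.0004
finger_force: 0.5
```

```bash
python3 -c "
from h import *
need((0,-.0165,.14))"
```

```text
t 7.9 tcp gate mm [  0.9 -18.3 139.8] F gate [-0.2  1.2 -0.4] grip 0.0
turn deg [ 0.02  0.06 -0.06]
(0, -0.0165, 0.14) tool mm [ 0.9  1.8 -0.2]
```

Emit:
{"method": "carry_out", "body": {
  "deltas": [
    {"offset": [0,0.02,0],"dr": [0,0,0],"grip": 1},
    {"offset": [0.025,0.01,0],"dr": [0,0,0],"grip": 1},
    {"offset": [0.034,0,0],"dr": [0,0,0],"grip": 1},
    {"offset": [0,-0.027,0],"dr": [0,0,0],"grip": 1},
    {"offset": [0,-0.03,0],"dr": [0,0,0],"grip": 1}
  ]
}}

```text
clock: 8.4
tcp_pos: [0.5265, -0.2153, 0.1397]
eef_rot: [-0.416, -3.114, 0.001]
ft_force: [0.5, -0.6, -0.7]
opening: 0.0005
finger_force: 0.0
```

```bash
python3 -c "
from h import *
need((-.03,-.045,.14),(.017,-.045,.14))
for n in('side','scene'):
  b,k=ball(robot.grab_frame(n),G[:2]);print(k,b is not None and gate(b))"
```

```text
t 8.4 tcp gate mm [-59.9 -44.1 139.7] F gate [ 0.6 -0.5 -0.7] grip 0.001
turn deg [-0.02 -0.    0.17]
(-0.03, -0.045, 0.14) tool mm [-29.9  -1.   -0.3]
(0.017, -0.045, 0.14) tool mm [-47.   -0.1  -0. ]
56 [-0.05969899 -0.06974085  0.15589248]
197 [-0.00058736 -0.04752985  0.16766518]
```

Emit:
{"method": "carry_out", "body": {
  "deltas": [
    {"offset": [-0.02,-0.001,0],"dr": [0,0,0],"grip": 1},
    {"offset": [-0.01,0,0],"dr": [0,0,0],"grip": 1},
    {"offset": [-0.01,0,0],"dr": [0,0,0],"grip": 1},
    {"offset": [-0.01,0,0],"dr": [0,0,0],"grip": 1},
    {"offset": [-0.01,0,0],"dr": [0,0,0],"grip": 1}
  ]
}}

```text
clock: 9.0
tcp_pos: [0.5856, -0.2327, 0.1394]
eef_rot: [-0.419, -3.112, -0.001]
ft_force: [-2.6, 0.2, 0.5]
opening: 0.0003
finger_force: 1.3
```

Emit:
{"method": "carry_out", "body": {
  "deltas": [
    {"offset": [-0.01,0,0],"dr": [0,0,0],"grip": 1},
    {"offset": [-0.004,0,0],"dr": [0,0,0],"grip": 1},
    {"offset": [0,0,0],"dr": [0,0,0],"grip": 1}
  ]
}}

```text
clock: 9.3
tcp_pos: [0.599, -0.2364, 0.1388]
eef_rot: [-0.419, -3.113, -0.001]
ft_force: [-0.8, 0.3, -0.7]
opening: 0.0004
finger_force: 0.6
```

```bash
python3 -c "
from h import *
need((.017,-.045,.14))"
```

```text
t 9.3 tcp gate mm [ 15.5 -45.2 138.8] F gate [-0.8  0.  -0.7] grip 0.0
turn deg [ 0.03 -0.05  0.06]
(0.017, -0.045, 0.14) tool mm [-1.5  0.2 -1.2]
```

Push on until the force shows the stop.

Emit:
{"method": "carry_out", "body": {
  "deltas": [
    {"offset": [-0.002,0,0],"dr": [0,0,0],"grip": 1},
    {"offset": [-0.001,0,0],"dr": [0,0,0],"grip": 1},
    {"offset": [0,0,0],"dr": [0,0,0],"grip": 1}
  ]
}}

```text
clock: 9.6
tcp_pos: [0.601, -0.2372, 0.1392]
eef_rot: [-0.42, -3.112, -0.001]
ft_force: [-1.5, 1.7, -2.7]
opening: -0.0001
finger_force: 1.4
```

Emit:
{"method": "carry_out", "body": {
  "deltas": [
    {"offset": [-0.001,0,0],"dr": [0,0,0],"grip": 1},
    {"offset": [0,0,0],"dr": [0,0,0],"grip": 1}
  ]
}}

```text
clock: 9.8
tcp_pos: [0.6019, -0.2375, 0.1392]
eef_rot: [-0.42, -3.112, -0.001]
ft_force: [-3.2, 2.1, -2.8]
opening: 0.0003
finger_force: 1.9
```

Emit:
{"method": "carry_out", "body": {
  "deltas": [
    {"offset": [-0.0015,0,0],"dr": [0,0,0],"grip": 1},
    {"offset": [0,0,0],"dr": [0,0,0],"grip": 1}
  ]
}}

```text
clock: 10.0
tcp_pos: [0.6032, -0.2378, 0.1389]
eef_rot: [-0.419, -3.111, -0.001]
ft_force: [-4.5, 2.7, -3.6]
opening: 0.0007
finger_force: 2.6
```

Emit:
{"method": "carry_out", "body": {
  "deltas": [
    {"offset": [-0.0015,0,0],"dr": [0,0,0],"grip": 1},
    {"offset": [0,0,0],"dr": [0,0,0],"grip": 1}
  ]
}}

```text
clock: 10.2
tcp_pos: [0.6043, -0.238, 0.1387]
eef_rot: [-0.419, -3.11, -0.002]
ft_force: [-6.1, 2.8, -2.5]
opening: 0.0004
finger_force: 3.2
```

```bash
python3 -c "
from h import *
need((.02,-.045,.14))"
```

```text
t 10.2 tcp gate mm [ 21.1 -45.3 138.7] F gate [-6.6  1.1 -2.5] grip 0.0
turn deg [ 0.03 -0.2   0.04]
(0.02, -0.045, 0.14) tool mm [ 1.1  0.3 -1.3]
```

Emit:
{"method": "carry_out", "body": {
  "deltas": [
    {"offset": [-0.002,0,0],"dr": [0,0,0],"grip": 1},
    {"offset": [-0.002,0,0],"dr": [0,0,0],"grip": 1},
    {"offset": [0,0,0],"dr": [0,0,0],"grip": 1}
  ]
}}

```text
clock: 10.5
tcp_pos: [0.6072, -0.2387, 0.1381]
eef_rot: [-0.419, -3.107, -0.003]
ft_force: [-9.5, 3.1, -3.2]
opening: 0.0006
finger_force: 4.6
```

Emit:
{"method": "carry_out", "body": {
  "deltas": [
    {"offset": [0.015,0,0],"dr": [0,0,0],"grip": 1},
    {"offset": [0.03,0,0],"dr": [0,0,0],"grip": 1},
    {"offset": [0.01,0,-0.04],"dr": [0,0,0],"grip": 1},
    {"offset": [0,0,-0.04],"dr": [0,0,0],"grip": 1},
    {"offset": [0,0,-0.04],"dr": [0,0,0],"grip": 1}
  ]
}}

```text
clock: 11.0
tcp_pos: [0.5572, -0.2257, 0.2629]
eef_rot: [0.42, 3.108, -0.003]
ft_force: [1.6, -0.6, -0.0]
opening: 0.0005
finger_force: 0.0
```

Emit:
{"method": "carry_out", "body": {
  "deltas": [
    {"offset": [0.04,0,0],"dr": [0,0,0],"grip": 1},
    {"offset": [0.04,0,0],"dr": [0,0,0],"grip": 1},
    {"offset": [0,0,0],"dr": [0,0,0],"grip": 1}
  ]
}}

```text
clock: 11.3
tcp_pos: [0.4776, -0.2036, 0.2614]
eef_rot: [0.421, 3.109, -0.003]
ft_force: [0.5, -0.2, -0.3]
opening: 0.0002
finger_force: 0.0
```

```bash
python3 -c "
from h import *
need()
for n in('side','scene'):
  f=robot.grab_frame(n)
  b,k=ball(f,G[:2]);print(k,b is not None and gate(b))
  if n=='side': cv2.imwrite('pics/b.png',cv2.resize(f['color'][140:330,190:390,::-1],None,fx=3,fy=3))"
```

```text
t 11.3 tcp gate mm [-110.2  -45.9  261.4] F gate [ 0.5 -0.  -0.3] grip 0.0
turn deg [-0.08  0.27 -0.01]
215 [ 0.04868306 -0.0455261   0.15932209]
201 [ 0.04775123 -0.04525449  0.16050875]
```

View pics/b.png

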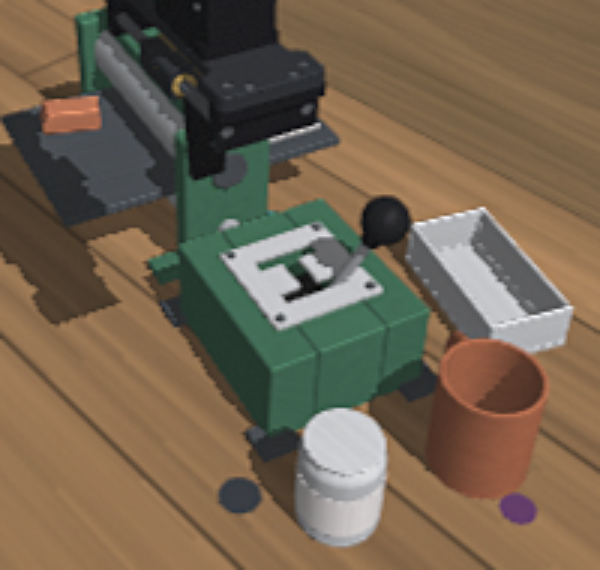

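The crop shows the ball at (385,222), in the far right slot, and the hand is clear. The ball measures 48 mm forward, which is the stop at 47 mm within measurement error. The mug, tin, pan and wax look undisturbed.

```bash
python3 -c "
from workcell import robot
print(robot.sign_off())"
```

```text
the job is handed in; nothing more can be done
None
```

The lever is in third gear, fully home in the far right slot (ball measured 48 mm forward and 45 mm right of the gate centre), with the hand clear, the other items looking undisturbed in the last picture, and the job handed in after about 11 s.

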